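Turn the display tray right side up on its riser

TASK

The cast display tray lies upside down on the wooden riser. Slide it out over the riser's dark-painted long edge (the one on the robot's right) far enough to get under it, turn it over without dropping it or banging it down, and leave it rim up, lying flat, wholly on the riser board (nothing sticking out past an edge) and straight along it. Leave the candle, match pot, peach jar and dog figure where they are.

Things in the scene. Friction and masses are not known exactly. Their poses are not given: they have to be found in the camera images.
- riser: fixed pine board on clear legs: 200 mm (x) by 440 mm (y) by 18 mm thick, flat top 110 mm above the table. Origin on the table under its centre; z up; +x points to the robot's left (within 0.3 rad of world +y). The dark long edge (12 mm dark stripe, on the robot's right) is at x = -100 mm. Legs: panels 10 mm thick at y = +-190 mm, x from -70 to 70 mm; open space between them
- tray_center (a point): centre (half-way up) of the loose white and blue cast tray: 110 mm (x) by 150 mm (y) by 15 mm thick, 0.22 to 0.45 kg, corners rounded 10 mm. One face is flat with a cork sheet; the other has a rim 10 mm wide, 6 mm high round a recess. Its z points out of the cork face: up at the start (rim down), down when right side up. At the start its x is within 0.16 rad of the riser's x
- tray_corner0 (a point): rounded corner of the tray, at x = -52 mm, y = -72 mm from its centre in the tray's axes, half-way up
- tray_corner1 (a point): rounded corner of the tray, at x = -52 mm, y = +72 mm from its centre in the tray's axes, half-way up
- tray_corner2 (a point): rounded corner of the tray, at x = +52 mm, y = -72 mm from its centre in the tray's axes, half-way up
- tray_corner3 (a point): rounded corner of the tray, at x = +52 mm, y = +72 mm from its centre in the tray's axes, half-way up
- candle: bystander: black candle jar, diameter 76 mm, 72 mm high, standing near one end of the riser board; origin at the centre of its underside
- match_pot: bystander: yellow pot of matches, diameter 68 mm, about 95 mm high with the matches, standing near the other end of the riser board; origin at the centre of its underside
- peach_jar: bystander: peach ribbed jar with a closed lid, diameter 94 mm, 104 mm high, on the table beside the riser; origin at the centre of its underside
- dog: bystander: small grey dog figure, 50 mm long, 40 mm wide, 85 mm high, on the table beside the riser; origin at the centre of its underside
- tray: the tray itself, same axes as point tray_center; origin in the middle of the rim-side face, 7.5 mm from the centre

How it is judged:
On the way, in this order (a step that is already met when the one before it is completed fails the run):
1. the tray, still lying upside down, sticks out at least 20 mm over the riser's dark edge (x of tray_center in the frame of riser below -0.065 m and angle between tray_center's own z axis and vertical below 0.1 rad and height (world z) of tray_center above 0.112 m), for 0.2 s.
2. the tray has been turned past on-edge, rim side now upward (angle between tray_center's own z axis and vertical above 1.75 rad), for 0.1 s.
At the end, for the whole second after the job is handed in: the tray lies rim up, flat on the riser board (within 3.5 degrees, centre 113 to 122 mm above the table), at rest, no part sticking out past the board's edges by more than about 2 mm, its sides within 0.17 rad of the board's (angle between tray_center's own z axis and vertical above 3.08 rad and x of tray_corner0 in the frame of riser between -0.0995 and 0.0995 m and y of tray_corner0 in the frame of riser between -0.2195 and 0.2195 m and x of tray_corner1 in the frame of riser between -0.0995 and 0.0995 m and y of tray_corner1 in the frame of riser between -0.2195 and 0.2195 m and x of tray_corner2 in the frame of riser between -0.0995 and 0.0995 m and y of tray_corner2 in the frame of riser between -0.2195 and 0.2195 m and x of tray_corner3 in the frame of riser between -0.0995 and 0.0995 m and y of tray_corner3 in the frame of riser between -0.2195 and 0.2195 m and angle between the x axis of tray_center and the x axis of riser, either way round below 0.17 rad and height (world z) of tray_center between 0.113 and 0.122 m and contact force between tray and riser above 0.5 N and linear speed of tray below 0.01 m/s); the robot touches nothing.
It fails at once if the candle, match pot, peach jar or dog figure is pushed more than 20 mm from its place or tipped over (distance of any of candle, match_pot, peach_jar, dog from where it was at the start of the episode above 0.02 m or angle between any of candle, match_pot, peach_jar, dog's own z axis and vertical above 0.4 rad).
It fails at once if the tray falls off the riser (its centre sinks below 80 mm above the table) (height (world z) of tray_center below 0.08 m).
It fails at once if the tray is dropped or banged on the riser (more than 60 N between them) (contact force between tray and riser above 60 N).
It also fails if it takes over 72 s, if anything falls off the work surface, if the arm or the gripper's body presses on something with over 40 N, if the wrist force passes 120 N, or if a joint passes its speed limit or range.

ROBOT

A 6-joint arm with a two-finger parallel gripper is mounted at the origin on the work surface. World frame = base frame: x ahead of the robot, y to its left, z up, the work surface at z = 0. Lengths are in m, angles in rad, forces in N, time in s.
With the tool pointing down it reaches from about 0.325 to 0.85 m from the base axis. Payload 4.4 kg.
Tool frame: the origin (TCP) lies at the very end of the fingers, on their centre line; the grasp point (between the pads) lies 19 mm behind it; z points along the fingers, y is the line along which they close (so a half turn about z gives the same grasp; the last joint's range is limited). The gripper opens to 94 mm and grips with 3 to 60 N. Pads are 16 mm wide; open, the fingers measure 119 mm over their backs; the gripper's body (75 mm by 177 mm) begins 78 mm behind the grasp point.
Start: joints at [1.01, 0.207, 1.542, -0, 1.393, -0.15], TCP at [0.229, 0.527, 0.205] pointing down, gripper open.
Joint ranges: [-2.73, 2.73], [-0.86, 2.22], [0.23, 2.46], [-1.11, 4.25], [0.08, 2.63], [-2.82, 2.82]. Speed limits (rad/s): [2.79, 2.79, 3.14, 3.14, 3.14, 3.14].

INTERFACE

Orientations are given as a unit quaternion [x, y, z, w].
In Python, from bench import bot gives the robot as it stands. The module is installed in compiled form; this text tells all that it offers.
- The arm moves only by the tool move_arm, never from a script. Its arguments are lists of equal length, an entry for each row: "gripper": the opening, from -1 (shut) to 1 (fully open); "linear": the shift along the tool's x, y, z in m, a list of three; "rotation": the turn, a rotation vector about the tool's x, y, z in degrees, a list of three. In form: {"gripper": [gripper, ...], "linear": [[tx, ty, tz], ...], "rotation": [[ax, ay, az], ...]}. A call has 1 to 5 rows; each row is the pose to reach, as a shift and turn from the pose commanded when the call began, along the tool's axes at that moment; what a row does not reach only later rows make up. A row lasts 1/8 s, in which the tool goes at most 62.5 mm and 10.7 degrees, less where a joint would pass 70% of its speed; a pose out of reach is approached as far as the arm can. A call with a gripper value outside its range is refused whole. The fingers move at their own pace and stop on an object; "squeeze" is the grip in N (left out, the last holds). Time passes only in rows, so rows that repeat a pose let the fingers close. It gives the time, the measured TCP pose, the force, the opening and the grip force at its end, in the units of the state.
- bot.sense(): the state, without advancing time (a new reading comes with each control period).
- bot.grab_frame(name): name is "scene" or "side" or "wrist"; returns (picture, depth): 400x640x3 uint8, red, green, blue; 400x640 float32, m along the optical axis (not along the pixel's ray), 0 where there is no reading.
- bot.camera_info(name): a dict with "camera_matrix" (3x3 intrinsics, pixels), "eye" and "rotation" of the camera in the world; the wrist camera has in their place "T_tool_cam" (4x4, takes a point from camera to tool coordinates, whose origin is the TCP and whose axes are the flange's). Camera axes: x right, y down, z forward; pixel columns grow to the right and rows downward; lengths in m; the calibration is good to about 2 mm. A picture is of the moment at which its call begins: read the wrist's pose just before it. camera_info takes no time and is no camera call.
- bot.close_job(): hands the job in; it is judged then, once.
The state is a dict: "clock": time; "joint_positions": joint angles; "qvel": joint speeds; "joint_efforts": joint torques, N m; "tcp_pos": TCP position; "tool_rot": TCP orientation; "force": force on the tool from outside, world axes, zero at the start; "moment": the same for the moment, N m; "width": finger opening in m; "grip_force": force on a finger pad.
Only numpy, scipy, OpenCV 4.12 (cv2) and the standard library are available. Lean on these libraries where they do the work, as an engineer would, in place of code of your own. Each camera call takes 0.05 s, during which the arm holds its last target. There are 200 camera calls.

## Working session

There is one attempt and no reset: what is moved stays moved. The work goes in short steps, Python scripts to look and compute and a tool call to move; the robot and the scene stay as the last step left them, time stands still between calls to the robot, and variables do not carry over. Pictures are saved under pics/ and viewed, at most 10 in all, crops included, and the job is handed in when it is done.

Besides the shell and the picture viewer there is one more tool, called after ">>>" as name(argument=value, ...), one argument or row to a line, values as JSON. move_arm: Moves the arm, as the interface text tells. Its arguments: {"type":"object","properties":{"gripper":{"type":"array","items":{"type":"number"}},"linear":{"type":"array","items":{"type":"array","items":{"type":"number"}}},"rotation":{"type":"array","items":{"type":"array","items":{"type":"number"}}},"squeeze":{"type":"number"}},"required":["gripper","linear","rotation"]}

```bash
mkdir -p pics; python3 - <<'E'
from bench import bot
import cv2,numpy as np
np.set_printoptions(precision=4,suppress=True)
ims=[]
for n in("scene","side"):
    p,d=bot.grab_frame(n); np.savez(n,p=p,d=d); ims.append(p)
    i=bot.camera_info(n); print(n,i["camera_matrix"].tolist(),i["eye"],i["rotation"].tolist())
for n,p in zip(("scene","side"),ims): cv2.imwrite(f"pics/{n}1.png",p[:,:,::-1])
s=bot.sense();print(s)
print(bot.camera_info("wrist"))
E
```

```text
scene [[393.0491533369298, 0.0, 315.56603670910664], [0.0, 393.0491533369298, 197.81763257236494], [0.0, 0.0, 1.0]] [ 1.1451 -0.5284  0.998 ] [0.8588531768365154, 0.37362311998555076, -0.1456736861143793, -0.31867877560944863]
side [[388.57172871686936, 0.0, 318.84385279722017], [0.0, 388.57172871686936, 207.50260516347194], [0.0, 0.0, 1.0]] [ 0.0553 -0.7283  0.9125] [0.8774765799576001, -0.27635690452150347, 0.12054651238177487, -0.3730016773444816]
{'clock': 0.1, 'joint_positions': array([ 1.0105,  0.2073,  1.5428, -0.    ,  1.3935, -0.1505]), 'qvel': array([-0.0023, -0.0013, -0.0027, -0.0008, -0.0019, -0.0012]), 'joint_efforts': array([ -0.0005, -37.1864, -28.2294,   0.07  ,   0.0311,  -0.0001]), 'tcp_pos': array([0.2287, 0.5268, 0.2044]), 'tool_rot': array([ 0.2035,  0.9791, -0.001 , -0.0004]), 'force': array([0.8872, 0.4987, 0.1402]), 'moment': array([-0.0261, -0.0259,  0.0061]), 'grip_force': 0.0, 'width': 0.0938348750223547}
{'camera_matrix': array([[332.7154,   0.    , 321.7301],
       [  0.    , 332.7154, 202.2948],
       [  0.    ,   0.    ,   1.    ]]), 'T_tool_cam': array([[-0.0002, -0.9678, -0.2516,  0.0739],
       [ 1.    ,  0.0003, -0.0018, -0.    ],
       [ 0.0018, -0.2516,  0.9678, -0.1786],
       [ 0.    ,  0.    ,  0.    ,  1.    ]])}
```

View pics/scene1.png

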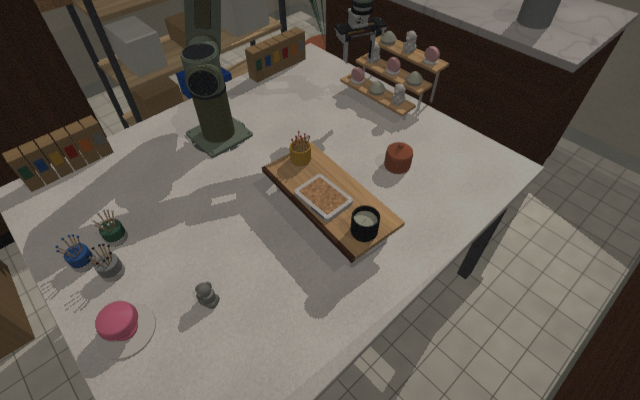

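View pics/side1.png

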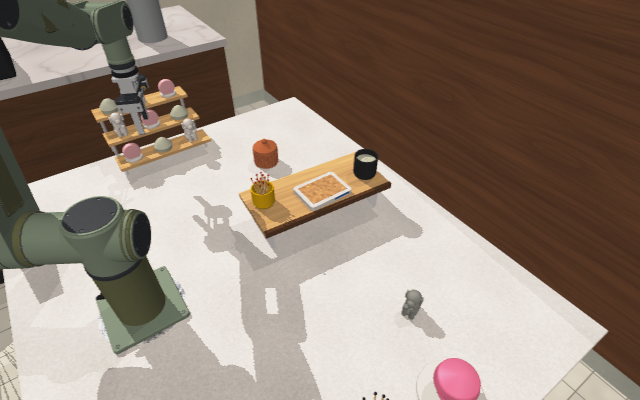

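The scene view shows the riser (corners about (262,168), (402,222), (350,255)), the tray at (323,197), the pot at (300,152), the candle at (365,223), the peach jar at (398,158) and the dog at (206,294). The side view shows the dark edge facing the camera, with the tray at (323,190). Next I'll measure positions from depth and colour.

```bash
cat > h.py <<'E'
from bench import bot
import cv2,numpy as np
from scipy.spatial.transform import Rotation as R
np.set_printoptions(precision=4,suppress=True)
def frame(n):
    s=bot.sense(); p,d=bot.grab_frame(n); i=bot.camera_info(n); K=i["camera_matrix"]
    if n=="wrist":
        Rt=R.from_quat(s["tool_rot"]).as_matrix(); T=i["T_tool_cam"]
        Rc=Rt@T[:3,:3]; e=Rt@T[:3,3]+s["tcp_pos"]
    else: Rc=R.from_quat(i["rotation"]).as_matrix() if np.size(i["rotation"])==4 else np.array(i["rotation"]); e=np.array(i["eye"])
    v,u=np.mgrid[:400,:640]
    ray=np.stack([(u-K[0,2])/K[0,0],(v-K[1,2])/K[1,1],np.ones_like(d)],-1)@Rc.T
    P=ray*d[...,None]+e; P[d==0]=np.nan
    return p,d,P,ray,e
def onplane(ray,e,z): return e+ray*((z-e[2])/ray[...,2])[...,None]
E
python3 - <<'E'
from h import *
for n in("scene","side"):
    p,d,P,ray,e=frame(n); hsv=cv2.cvtColor(p,cv2.COLOR_RGB2HSV)
    x,y,z=P[...,0],P[...,1],P[...,2]
    print(n,"table z",np.nanmedian(z[250:300,320:330]),"tray z",z[197 if n=="scene" else 190,323])
    roi=(x>.25)&(x<.85)&(y>-.25)&(y<.4)
    def big(m):
        k,l,st,_=cv2.connectedComponentsWithStats(m.astype(np.uint8)); return l==1+np.argmax(st[1:,4])
    top=big(roi&(z>.100)&(z<.117)); q=onplane(ray,e,.110)
    r=cv2.minAreaRect(q[top][:,:2].astype(np.float32)); print("riser",r,cv2.boxPoints(r).tolist())
    t=big(roi&(z>.1195)&(z<.133)&(q[...,2]>0)); q=onplane(ray,e,.125)
    r=cv2.minAreaRect(q[t][:,:2].astype(np.float32)); print("tray",r, t.sum())
    tall=roi&(z>.14)&(z<.25); k,l,st,c=cv2.connectedComponentsWithStats(tall.astype(np.uint8))
    for j in range(1,k):
        if st[j,4]>40: a=P[l==j]; print("tall",st[j,4],c[j],a.min(0),a.max(0))
    a=roi&(z>.03)&(z<.098)&~top; k,l,st,c=cv2.connectedComponentsWithStats(a.astype(np.uint8))
    for j in range(1,k):
        if st[j,4]>60: a=P[l==j]; print("low",st[j,4],c[j],a.min(0),a.max(0))
    m=(z>.02)&(z<.1)&(x>.3)&(y<-.1)
    k,l,st,c=cv2.connectedComponentsWithStats(m.astype(np.uint8))
    for j in range(1,k):
        if st[j,4]>60: a=P[l==j]; print("dog?",st[j,4],c[j],a.min(0),a.max(0))
E
```

```text
scene table z 0.000790395211759165 tray z 0.12454856257002866
riser ((0.5821295976638794, 0.027678199112415314), (0.20593462884426117, 0.4464280605316162), 85.01557159423828) [[0.3508133888244629, -0.05550577491521835], [0.7955532073974609, -0.09429367631673813], [0.8134458065032959, 0.11086217314004898], [0.36870598793029785, 0.14965006709098816]]
tray ((0.5865058898925781, 0.00132649764418602), (0.11461592465639114, 0.154188871383667), 89.30106353759766) 1481
tall 411 [299.9927 147.6569] [0.3805 0.0298 0.1403] [0.4507 0.0967 0.2091]
tall 770 [364.8831 220.4286] [ 0.7151 -0.0403  0.1401] [0.7919 0.0373 0.1865]
low 563 [398.2362 155.2185] [0.5406 0.3229 0.03  ] [0.6318 0.3997 0.098 ]
low 93 [358.9032 250.    ] [ 0.7079 -0.0876  0.0301] [0.8019 0.0826 0.0979]
dog? 476 [109.4559 266.8887] [ 0.3002 -0.6021  0.0202] [ 0.3406 -0.5379  0.0999]
dog? 401 [206.0224 293.7307] [ 0.549  -0.4391  0.0202] [ 0.6058 -0.393   0.0877]
dog? 1326 [116.7557 320.7903] [ 0.4528 -0.6691  0.0202] [ 0.5465 -0.5719  0.1   ]
side table z 0.0008410588916356598 tray z 0.12370557004395533
riser ((0.579784154891967
[... 313 characters left out ...]
, (0.11702978610992432, 0.15403909981250763), 89.53170776367188) 1222
tall 518 [365.0425 160.7259] [ 0.7128 -0.0384  0.1407] [0.7901 0.0394 0.1851]
tall 498 [261.5281 189.6345] [0.3791 0.0305 0.14  ] [0.4483 0.0978 0.2087]
low 469 [264.6887 150.9787] [0.5369 0.3237 0.03  ] [0.6283 0.3994 0.0977]
low 74 [372.3108 195.    ] [ 0.6495 -0.0866  0.0307] [ 0.7938 -0.0327  0.0978]
low 149 [299.7383 224.0537] [ 0.3545 -0.075   0.0302] [ 0.6424 -0.0019  0.0979]
dog? 2859 [579.609  166.1522] [ 1.4475 -0.5841  0.02  ] [ 1.4705 -0.1     0.0999]
dog? 383 [411.9817 301.7572] [ 0.5472 -0.4376  0.0202] [ 0.5948 -0.3932  0.0882]
dog? 1591 [455.9045 380.1848] [ 0.449  -0.6675  0.0202] [ 0.5418 -0.5711  0.1   ]
```

>>> move_arm(
  gripper=[1, 1, 1, 1, 1],
  linear=[
    [-0.051, -0.0265, 0],
    [-0.102, -0.053, 0],
    [-0.153, -0.0795, 0],
    [-0.204, -0.106, 0],
    [-0.255, -0.1325, 0],
  ],
  rotation=[
    [0, 0, 0],
    [0, 0, 0],
    [0, 0, 0],
    [0, 0, 0],
    [0, 0, 0],
  ],
)

```text
clock: 0.82
tcp_pos: [0.411, 0.3027, 0.2054]
tool_rot: [0.203, 0.979, 0.0, 0.0]
force: [0.9, -0.1, -0.1]
width: 0.0942
grip_force: 0.0
```

>>> move_arm(
  gripper=[1, 1, 1, 1, 1],
  linear=[
    [-0.051, -0.0265, 0],
    [-0.102, -0.053, 0],
    [-0.153, -0.0795, 0],
    [-0.204, -0.106, 0],
    [-0.255, -0.132, 0],
  ],
  rotation=[
    [0, 0, 9],
    [0, 0, 18],
    [0, 0, 27],
    [0, 0, 36],
    [0, 0, 45],
  ],
)

```text
clock: 1.45
tcp_pos: [0.5924, 0.08, 0.2053]
tool_rot: [0.565, 0.825, 0.0, -0.0]
force: [-0.5, 1.3, 0.4]
width: 0.0939
grip_force: 0.0
```

>>> move_arm(
  gripper=[1, 1, 1, 1],
  linear=[
    [0, 0, 0],
    [0, 0, 0],
    [0, 0, 0],
    [0, 0, 0],
  ],
  rotation=[
    [0, 0, 9],
    [0, 0, 18],
    [0, 0, 26.4],
    [0, 0, 26.4],
  ],
)

```text
clock: 1.95
tcp_pos: [0.5913, 0.0815, 0.2051]
tool_rot: [0.736, 0.677, -0.0, -0.0]
force: [0.6, -0.5, 0.3]
width: 0.0939
grip_force: 0.0
```

```bash
cat >> h.py <<'E'
O=np.array([.581,.027,0]); RX=np.array([.0854,.9963,0]); RY=np.array([-.9963,.0854,0])
def st():
    s=bot.sense(); M=R.from_quat(s["tool_rot"]).as_matrix(); t=s["tcp_pos"]
    print("t",round(s["clock"],2),"tcp",t,"riser xy",(t-O)@RX,(t-O)@RY,"F",s["force"],"M",s["moment"],"w",s["width"],"g",s["grip_force"])
    print("tool axes x,y,z",M.T.tolist() if 0 else np.round(M.T,3).tolist(),"j",s["joint_positions"])
    open("log.txt","a").write(repr((s["joint_positions"].tolist(),t.tolist(),s["tool_rot"].tolist()))+"\n")
    return s,M,t
E
python3 -c "
from h import *
st()
p,d,P,ray,e=frame('side'); cv2.imwrite('pics/side2.png',p[:,:,::-1])"
```

```text
t 1.95 tcp [0.5913 0.0815 0.2051] riser xy 0.05517594747608878 -0.00561261946640501 F [ 0.62   -0.4514  0.2808] M [-0.0767  0.0811  0.0344] w 0.093899822544085 g 0.0
tool axes x,y,z [[0.083, 0.997, -0.0], [0.997, -0.083, -0.001], [-0.001, -0.0, -1.0]] j [-0.0079  0.2533  1.4854 -0.      1.4036  0.0756]
```

View pics/side2.png

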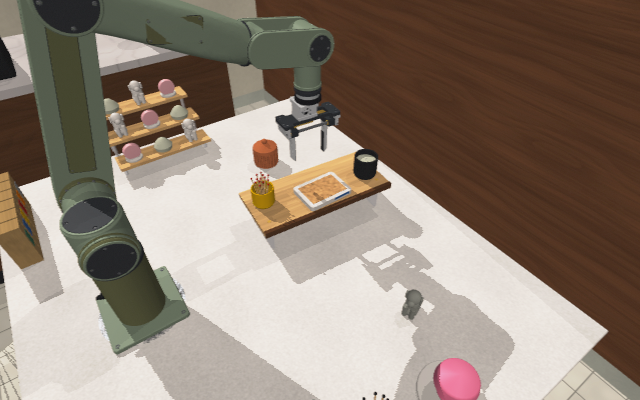

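The image shows the open gripper above the far side of the tray, with the fingers at (293,150) and (323,140), clear of the pot and candle. Next I lower it and push.

>>> move_arm(
  gripper=[1, 1, 1, 1],
  linear=[
    [0, 0, 0.03],
    [0, 0, 0.06],
    [0, 0, 0.08],
    [0, 0, 0.088],
  ],
  rotation=[
    [0, 0, 0],
    [0, 0, 0],
    [0, 0, 0],
    [0, 0, 0],
  ],
)

```text
clock: 2.5
tcp_pos: [0.5903, 0.0817, 0.1158]
tool_rot: [0.736, 0.677, -0.001, -0.001]
force: [-0.6, -0.4, 0.1]
width: 0.0943
grip_force: 0.0
```

>>> move_arm(
  gripper=[1, 1, 1, 1, 1],
  linear=[
    [-0.008, 0, 0],
    [-0.016, 0, 0],
    [-0.024, 0, 0],
    [-0.032, 0, 0],
    [-0.04, 0, 0],
  ],
  rotation=[
    [0, 0, 0],
    [0, 0, 0],
    [0, 0, 0],
    [0, 0, 0],
    [0, 0, 0],
  ],
)

```text
clock: 3.12
tcp_pos: [0.5887, 0.0415, 0.1184]
tool_rot: [0.737, 0.676, 0.001, 0.0]
force: [1.0, 2.4, 1.5]
width: 0.094
grip_force: 1.3
```

>>> move_arm(
  gripper=[1, 1, 1, 1, 1],
  linear=[
    [-0.006, 0, 0],
    [-0.012, 0, 0],
    [-0.018, 0, 0],
    [-0.022, 0, 0],
    [-0.022, 0, 0],
  ],
  rotation=[
    [0, 0, 0],
    [0, 0, 0],
    [0, 0, 0],
    [0, 0, 0],
    [0, 0, 0],
  ],
)

```text
clock: 3.75
tcp_pos: [0.586, 0.019, 0.1171]
tool_rot: [0.737, 0.676, -0.001, 0.0]
force: [-0.4, 0.3, 0.3]
width: 0.094
grip_force: 0.2
```

```bash
cat >> h.py <<'E'
def tray(n,zp=.125,lo=.1195,hi=.133,save=None):
    p,d,P,ray,e=frame(n); hsv=cv2.cvtColor(p,cv2.COLOR_RGB2HSV)
    if save: cv2.imwrite(save,p[:,:,::-1])
    x,y,z=P[...,0],P[...,1],P[...,2]
    m=(x>.46)&(x<.71)&(y>-.2)&(y<.13)&(z>lo)&(z<hi)
    k,l,s_,_=cv2.connectedComponentsWithStats(m.astype(np.uint8)); m=l==1+np.argmax(s_[1:,4])
    q=onplane(ray,e,zp)[m]; c=np.stack([(q-O)@RX,(q-O)@RY],1).astype(np.float32)
    r=cv2.minAreaRect(c); print(n,"tray in riser",r,"box",np.round(cv2.boxPoints(r),4).tolist(),m.sum(),"z",np.percentile(z[m],[5,50,95]))
E
python3 -c "
from h import *
st(); tray('side'); tray('scene')"
```

```text
t 3.75 tcp [0.586  0.019  0.1171] riser xy -0.0075136405486678085 -0.005626713856646667 F [-0.4275  0.3328  0.3019] M [0.0525 0.1015 0.0356] w 0.09402272392864867 g 0.15103406854905188
tool axes x,y,z [[0.085, 0.996, -0.001], [0.996, -0.085, -0.001], [-0.001, -0.001, -1.0]] j [-0.1144  0.3153  1.5978 -0.0012  1.2291 -0.0286]
side tray in riser ((-0.06312446296215057, -0.0027031078934669495), (0.15556111931800842, 0.13933217525482178), 87.361083984375) box [[-0.1362999975681305, -0.07720000296831131], [0.002899999963119626, -0.0835999995470047], [0.009999999776482582, 0.07180000096559525], [-0.1290999948978424, 0.07819999754428864]] 1346 z [0.1231 0.1261 0.1288]
scene tray in riser ((-0.06331174075603485, -0.00393599271774292), (0.13608497381210327, 0.15449097752571106), 0.654369592666626) box [[-0.13220000267028809, 0.07249999791383743], [-0.13050000369548798, -0.0820000022649765], [0.00559999980032444, -0.0803999975323677], [0.003800000064074993, 0.07410000264644623]] 1574 z [0.1228 0.126  0.1288]
```

>>> move_arm(
  gripper=[1, 1, 1, 1],
  linear=[
    [-0.004, 0, 0],
    [-0.008, 0, 0],
    [-0.01, 0, 0],
    [-0.01, 0, 0],
  ],
  rotation=[
    [0, 0, 0],
    [0, 0, 0],
    [0, 0, 0],
    [0, 0, 0],
  ],
)

```text
clock: 4.35
tcp_pos: [0.5852, 0.0094, 0.1173]
tool_rot: [0.737, 0.676, -0.0, 0.0]
force: [0.2, 0.7, 0.5]
width: 0.0937
grip_force: 0.2
```

>>> move_arm(
  gripper=[1, 1, 1, 1, 1],
  linear=[
    [0.015, 0, 0],
    [0.02, 0, -0.04],
    [0.02, 0, -0.09],
    [0.02, 0, -0.15],
    [0.02, 0, -0.2],
  ],
  rotation=[
    [0, 0, 0],
    [0, 0, 0],
    [0, 0, 0],
    [0, 0, 0],
    [0, 0, 0],
  ],
)

```text
clock: 4.97
tcp_pos: [0.5874, 0.0306, 0.3203]
tool_rot: [0.736, 0.677, 0.001, 0.001]
force: [-0.4, 0.2, -0.2]
width: 0.094
grip_force: 0.0
```

```bash
python3 -c "
from h import *
st(); tray('side'); tray('scene')"
```

```text
t 4.97 tcp [0.5874 0.0306 0.3203] riser xy 0.004182772129212331 -0.0060885360560793255 F [-0.382   0.2192 -0.2133] M [-0.0529  0.0581  0.0082] w 0.09395247717392198 g 0.0
tool axes x,y,z [[0.084, 0.996, -0.0], [0.996, -0.084, 0.002], [0.002, -0.0, -1.0]] j [-0.0948  0.1708  1.3498 -0.0002  1.6185 -0.0104]
side tray in riser ((-0.08362090587615967, -0.00289231538772583), (0.11801790446043015, 0.15296553075313568), 0.21203066408634186) box [[-0.1429000049829483, 0.07339999824762344], [-0.14229999482631683, -0.07959999889135361], [-0.024299999698996544, -0.07919999957084656], [-0.024900000542402267, 0.0737999975681305]] 1335 z [0.1229 0.1261 0.1286]
scene tray in riser ((-0.08372029662132263, -0.004606261849403381), (0.1544703245162964, 0.11348162591457367), 89.92190551757812) box [[-0.14059999585151672, -0.08179999887943268], [-0.02710000053048134, -0.08190000057220459], [-0.026900000870227814, 0.07259999960660934], [-0.1404000073671341, 0.07270000129938126]] 1562 z [0.1228 0.126  0.1287]
```

>>> move_arm(
  gripper=[1, 1, 1, 1, 1],
  linear=[
    [-0.04, 0, 0],
    [-0.08, 0, 0],
    [-0.12, 0, 0],
    [-0.16, 0, 0],
    [-0.2, 0, 0],
  ],
  rotation=[
    [0, 9, 0],
    [0, 18, 0],
    [0, 27, 0],
    [0, 36, 0],
    [0, 45, 0],
  ],
)

```text
clock: 5.7
tcp_pos: [0.57, -0.1705, 0.3175]
tool_rot: [0.68, 0.624, 0.284, -0.26]
force: [1.1, 0.8, -0.5]
width: 0.0937
grip_force: 0.0
```

```bash
cat > fk.py <<'E'
import numpy as np
from scipy.optimize import least_squares
from scipy.spatial.transform import Rotation as R
# r0,L1,L2,h,L3,lat
def fk(q,k,full=False):
    r0,L1,L2,h,L3,lat=k
    Rz=R.from_euler('z',q[0]); a=q[1]; b=q[1]+q[2]
    el=np.array([r0+L1*np.sin(a),lat,h+L1*np.cos(a)])
    w=el+L2*np.array([np.sin(b),0,np.cos(b)])
    F=Rz*R.from_euler('y',b)            # z along forearm
    T=F*R.from_euler('z',S[0]*q[3])*R.from_euler('y',q[4])*R.from_euler('z',S[1]*q[5]+np.pi/2)
    p=Rz.apply(w)+T.apply([0,0,L3])
    return (p,T,Rz.apply(w),Rz.apply(el)) if full else (p,T)
S=[1,1]
def load(): return [tuple(map(np.array,eval(l))) for l in open('log.txt')]
def fit():
    D=load(); best=None
    for S[0] in(1,-1):
        for S[1] in(1,-1):
            f=lambda k:np.concatenate([np.r_[(fk(q,k)[0]-t)*10,(fk(q,k)[1].inv()*R.from_quat(o)).as_rotvec()*1] for q,t,o in D])
            s=least_squares(f,[0,.45,.45,.2,.3,.087])
            if best is None or s.cost<best[0]: best=(s.cost,s.x,list(S))
    S[:]=best[2]; return best
E
python3 -c "
from h import *
st(); import fk; print(fk.fit())"
```

```text
t 5.7 tcp [ 0.57   -0.1705  0.3175] riser xy -0.19771214988875704 -0.005952280202347172 F [ 1.0952  0.8134 -0.4604] M [-0.3445  0.0917 -0.0127] w 0.09368104871096175 g 0.0
tool axes x,y,z [[0.06, 0.701, 0.71], [0.996, -0.086, 0.001], [0.061, 0.708, -0.704]] j [-0.77    0.4349  1.2229  0.6395  1.9667 -0.5799]
(np.float64(0.025281192924349404), array([0.0057, 0.3672, 0.5043, 0.2562, 0.3218, 0.0889]), [1, 1])
```

```bash
python3 -c "
from h import *
import fk; c,k,S=fk.fit(); print(k,S)
for s0 in(1,-1):
  for s1 in(1,-1):
    fk.S[:]=[s0,s1]
    for q,t,o in fk.load(): p,T=fk.fk(q,k); print(s0,s1,p-t,(T.inv()*R.from_quat(o)).as_rotvec())
"
```

```text
[0.0057 0.3672 0.5043 0.2562 0.3218 0.0889] [1, 1]
1 1 [0.0041 0.0027 0.0005] [ 0.  0. -0.]
1 1 [ 0.0148  0.0011 -0.0029] [-0.  0. -0.]
1 1 [-0.009   0.0036  0.0012] [0. 0. 0.]
1 1 [-0.0125  0.0006  0.0013] [ 0.  0. -0.]
1 -1 [0.0041 0.0027 0.0005] [0.     0.     0.1513]
1 -1 [ 0.0148  0.0011 -0.0029] [-0.      0.     -0.0572]
1 -1 [-0.009   0.0036  0.0012] [ 0.      0.     -0.0209]
1 -1 [-0.0125  0.0006  0.0013] [ 0.      0.     -1.1597]
-1 1 [0.0041 0.0027 0.0005] [-0. -0. -0.]
-1 1 [ 0.0148  0.0018 -0.0029] [ 0.0001 -0.0022 -0.0008]
-1 1 [-0.0089  0.0037  0.0012] [ 0.     -0.0004  0.    ]
-1 1 [-0.2593 -0.2538  0.0013] [-0.6466  0.9872 -0.4932]
-1 -1 [0.0041 0.0027 0.0005] [-0.     -0.      0.1513]
-1 -1 [ 0.0148  0.0018 -0.0029] [-0.     -0.0022 -0.058 ]
-1 -1 [-0.0089  0.0037  0.0012] [ 0.     -0.0004 -0.0209]
-1 -1 [-0.2593 -0.2538  0.0013] [ 0.      1.3062 -1.4994]
```

```bash
cat > fk.py <<'E'
import numpy as np
from scipy.optimize import least_squares
from scipy.spatial.transform import Rotation as R
def fk(q,k):  # k: L1,L2,h,L3,lat,e
    L1,L2,h,L3,lat,e=k
    Rz=R.from_euler('z',q[0]); a=q[1]; b=a+q[2]
    el=np.array([L1*np.sin(a),lat,h+L1*np.cos(a)])
    F=R.from_euler('y',b); w=el+F.apply([e,0,L2])
    T=Rz*F*R.from_euler('z',q[3])*R.from_euler('y',q[4])*R.from_euler('z',q[5]+np.pi/2)
    return Rz.apply(w)+T.apply([0,0,L3]),T,Rz.apply(w),Rz.apply(el)
def load(): return [tuple(map(np.array,eval(l))) for l in open('log.txt')]
def fit():
    D=load()
    f=lambda k:np.concatenate([fk(q,k)[0]-t for q,t,o in D])
    s=least_squares(f,[.45,.45,.25,.3,.087,0]); return s.x,s.fun.reshape(-1,3)
LO=np.array([-2.73,-.86,.23,-1.11,.08,-2.82]); HI=np.array([2.73,2.22,2.46,4.25,2.63,2.82])
def ik(p,M,q0,k):
    T0=R.from_matrix(M)
    f=lambda q:np.r_[(fk(q,k)[0]-p)*5,(fk(q,k)[1].inv()*T0).as_rotvec()]
    return least_squares(f,np.clip(q0,LO+.01,HI-.01),bounds=(LO,HI))
E
python3 -c "
import fk,numpy as np; np.set_printoptions(precision=4,suppress=True)
k,r=fk.fit(); print(k);print(r)"
```

```text
[0.455  0.4996 0.2827 0.3418 0.0862 0.0941]
[[-0.  0.  0.]
 [ 0. -0.  0.]
 [-0.  0. -0.]
 [ 0.  0. -0.]]
```

```bash
cat >> fk.py <<'E'
K,_=fit()
O=np.array([.581,.027,0]); RX=np.array([.0854,.9963,0]); RY=np.array([-.9963,.0854,0])
def pose(rx,ry,z,yaw,pitch,up):
    "yaw deg about world z (+ = left turn), pitch deg tool nose down, up=+1: tool y points up"
    d=R.from_euler('z',yaw,degrees=True).apply(RX); side=np.cross(d,[0,0,1])
    zt=R.from_rotvec(-np.radians(pitch)*side).apply(d) # nose down
    yt=up*np.cross(side,zt); 
    return O+rx*RX+ry*RY+[0,0,z],np.stack([np.cross(yt,zt),yt,zt],1)
E
python3 -c "
import fk,numpy as np; np.set_printoptions(precision=3,suppress=True)
rng=np.random.default_rng(0)
for pitch in (0,20):
 for up in(1,-1):
  for yaw in(-45,-30,-20,0,20,30,45):
   p,M=fk.pose(-.104,-.004,.1175,yaw,pitch,up)
   sols=[]
   for i in range(25):
    s=fk.ik(p,M,rng.uniform(fk.LO,fk.HI) if i else [-.9,.7,1.2,1.5,1.6,0],fk.K)
    if s.cost<1e-8 and not any(np.abs(s.x-t).max()<.05 for t in sols): sols.append(s.x)
   for q in sols:
    _,_,w,el=fk.fk(q,fk.K); print(pitch,up,yaw,q,'wrist',w,'elbow',el)
"
```

```text
0 1 -45 [-0.957  0.757  1.977  1.491  1.605 -2.735] wrist [ 0.315 -0.297  0.118] elbow [ 0.25  -0.206  0.613]
0 1 -30 [-0.92   0.822  1.768  1.304  1.732 -2.612] wrist [ 0.381 -0.357  0.118] elbow [ 0.271 -0.213  0.592]
0 1 -20 [-0.879  0.876  1.623  1.206  1.832 -2.547] wrist [ 0.432 -0.387  0.118] elbow [ 0.289 -0.214  0.574]
0 1 0 [-0.778  1.001  1.324  1.054  2.054 -2.455] wrist [ 0.547 -0.418  0.118] elbow [ 0.333 -0.207  0.528]
0 1 20 [-0.66   1.136  1.026  0.935  2.295 -2.41 ] wrist [ 0.665 -0.407  0.117] elbow [ 0.379 -0.185  0.474]
0 1 30 [-0.598  1.205  0.88   0.878  2.417 -2.408] wrist [ 0.721 -0.387  0.117] elbow [ 0.4   -0.168  0.445]
0 1 45 [-0.502  1.307  0.671  0.775  2.599 -2.444] wrist [ 0.796 -0.338  0.117] elbow [ 0.427 -0.136  0.401]
0 -1 -45 [-0.957  0.757  1.977  1.491  1.605  0.406] wrist [ 0.315 -0.297  0.117] elbow [ 0.25  -0.206  0.613]
0 -1 -30 [-0.92   0.822  1.768  1.304  1.732  0.53 ] wrist [ 0.381 -0.357  0.117] elbow [ 0.271 -0.213  0.592]
0 -1 -20 [-0.879  0.876  1.623  1.206  1.832  0.594] wrist [ 0.432 -0.387  0.118] elbow [ 0.289 -0.214  0.574]
0 
[... 1287 characters left out ...]
234] elbow [ 0.192 -0.106  0.69 ]
20 -1 -30 [-0.881  0.567  1.834  1.139  1.489  0.711] wrist [ 0.392 -0.34   0.234] elbow [ 0.222 -0.134  0.667]
20 -1 -20 [-0.847  0.64   1.693  1.038  1.607  0.725] wrist [ 0.441 -0.368  0.234] elbow [ 0.245 -0.146  0.648]
20 -1 0 [-0.754  0.787  1.41   0.873  1.845  0.721] wrist [ 0.549 -0.397  0.234] elbow [ 0.294 -0.158  0.604]
20 -1 20 [-0.643  0.931  1.134  0.726  2.082  0.671] wrist [ 0.66  -0.387  0.234] elbow [ 0.344 -0.15   0.554]
20 -1 30 [-0.584  0.999  1.003  0.649  2.196  0.624] wrist [ 0.712 -0.368  0.234] elbow [ 0.367 -0.139  0.529]
20 -1 45 [-0.493  1.093  0.822  0.512  2.355  0.513] wrist [ 0.783 -0.323  0.234] elbow [ 0.397 -0.115  0.492]
```

>>> move_arm(
  gripper=[1, 1, 1, 1, 1],
  linear=[
    [0, 0, 0],
    [0, 0, 0],
    [0, 0, 0],
    [0, 0, 0],
    [0, 0, 0],
  ],
  rotation=[
    [0, 9, 0],
    [0, 18, 0],
    [0, 27, 0],
    [0, 35, 0],
    [0, 35, 0],
  ],
)

```text
clock: 6.32
tcp_pos: [0.5695, -0.1689, 0.3131]
tool_rot: [0.565, 0.515, 0.473, -0.438]
force: [0.1, 0.5, -0.2]
width: 0.0938
grip_force: 0.0
```

>>> move_arm(
  gripper=[1, 1, 1, 1, 1],
  linear=[
    [0, 0, 0],
    [0, 0, 0],
    [0, 0, 0],
    [0, 0, 0],
    [0, 0, 0],
  ],
  rotation=[
    [0, 0, 9],
    [0, 0, 18],
    [0, 0, 27],
    [0, 0, 36],
    [0, 0, 45],
  ],
)

```text
clock: 6.95
tcp_pos: [0.5706, -0.1688, 0.3188]
tool_rot: [0.721, 0.263, 0.269, -0.582]
force: [0.3, 0.2, 0.1]
width: 0.0938
grip_force: 0.0
```

>>> move_arm(
  gripper=[0.5, 0.2, 0.2, 0.2, 0.2],
  linear=[
    [0, 0, 0],
    [0, 0, 0],
    [0, 0, 0],
    [0, 0, 0],
    [0, 0, 0],
  ],
  rotation=[
    [0, 0, 9],
    [0, 0, 18],
    [0, 0, 27],
    [0, 0, 36],
    [0, 0, 45],
  ],
)

```text
clock: 7.58
tcp_pos: [0.5706, -0.1688, 0.3188]
tool_rot: [0.767, -0.034, 0.026, -0.64]
force: [-1.2, 0.2, -0.7]
width: 0.0567
grip_force: 0.0
```

```bash
cat >> h.py <<'E'
def to(rx,ry,z,yaw,pitch,up):
    import fk
    s,M,t=st(); p,G=fk.pose(rx,ry,z,yaw,pitch,up)
    print("-> lin",M.T@(p-t),"rot",np.degrees(R.from_matrix(M.T@G).as_rotvec()))
E
python3 -c "
from h import *
to(-.165,-.004,.2,0,10,-1); to(-.103,-.004,.13,0,10,-1)"
```

```text
t 7.58 tcp [ 0.5706 -0.1688  0.3188] riser xy -0.19594788511346034 -0.006315994847543231 F [-1.1676  0.1565 -0.7307] M [-0.393   0.2186 -0.034 ] w 0.056699411859753475 g 0.0
tool axes x,y,z [[0.996, -0.085, -0.003], [-0.018, -0.178, -0.984], [0.083, 0.98, -0.179]] j [-0.8655  0.6999  1.2009  1.0579  2.2113  0.9964]
-> lin [-0.0019  0.1113  0.0517] rot [ 0.285   0.0739 -0.1703]
t 7.58 tcp [ 0.5706 -0.1688  0.3188] riser xy -0.19594788511346034 -0.006315994847543231 F [-1.1676  0.1565 -0.7307] M [-0.393   0.2186 -0.034 ] w 0.056699411859753475 g 0.0
tool axes x,y,z [[0.996, -0.085, -0.003], [-0.018, -0.178, -0.984], [0.083, 0.98, -0.179]] j [-0.8655  0.6999  1.2009  1.0579  2.2113  0.9964]
-> lin [-0.0017  0.1691  0.1252] rot [ 0.285   0.0739 -0.1703]
```

>>> move_arm(
  gripper=[0.3, 0.3, 0.3, 0.3, 0.3],
  linear=[
    [-0.002, 0.04, 0.03],
    [-0.002, 0.08, 0.046],
    [-0.002, 0.111, 0.052],
    [-0.002, 0.135, 0.056],
    [-0.002, 0.14, 0.057],
  ],
  rotation=[
    [0, 0, 0],
    [0, 0, 0],
    [0, 0, 0],
    [0, 0, 0],
    [0, 0, 0],
  ],
)

```text
clock: 8.2
tcp_pos: [0.5708, -0.1372, 0.169]
tool_rot: [0.765, -0.033, 0.027, -0.642]
force: [0.2, -0.7, 0.9]
width: 0.0616
grip_force: 0.0
```

```bash
python3 -c "
from h import *
to(-.165,-.004,.13,0,10,-1); to(-.103,-.004,.13,0,10,-1)
a=frame('side')[0][150:380,230:550]; b=frame('scene')[0][120:350,140:460]
cv2.imwrite('pics/s3.png',cv2.resize(np.vstack([a,b]),None,fx=1.3,fy=1.3)[:,:,::-1])"
```

```text
t 8.2 tcp [ 0.5708 -0.1372  0.169 ] riser xy -0.16444970218988153 -0.003832462881250589 F [ 0.2488 -0.7157  0.8514] M [-0.3896  0.1627  0.0525] w 0.061610609736028596 g 0.0
tool axes x,y,z [[0.996, -0.084, -0.001], [-0.016, -0.173, -0.985], [0.083, 0.981, -0.174]] j [-0.8368  0.8629  1.2814  0.9524  2.0613  0.7695]
-> lin [0.0002 0.0385 0.0063] rot [ 0.0198  0.0779 -0.0386]
t 8.2 tcp [ 0.5708 -0.1372  0.169 ] riser xy -0.16444970218988153 -0.003832462881250589 F [ 0.2488 -0.7157  0.8514] M [-0.3896  0.1627  0.0525] w 0.061610609736028596 g 0.0
tool axes x,y,z [[0.996, -0.084, -0.001], [-0.016, -0.173, -0.985], [0.083, 0.981, -0.174]] j [-0.8368  0.8629  1.2814  0.9524  2.0613  0.7695]
-> lin [0.0003 0.0277 0.0673] rot [ 0.0198  0.0779 -0.0386]
```

View pics/s3.png

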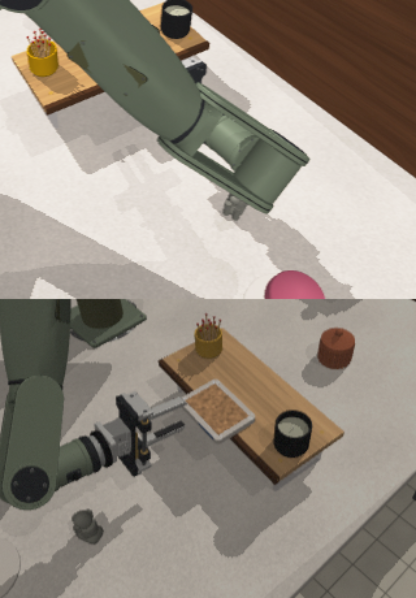

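```bash
python3 -c "
from h import *
import fk
s=bot.sense(); q=s['joint_positions']; _,T,w,el=fk.fk(q,fk.K)
F=R.from_euler('z',q[0])*R.from_euler('y',q[1]+q[2])*R.from_euler('z',q[3])
A=F.as_matrix() # cols: x, j5 axis y, forearm z
C=[]
for n in('side','scene'):
    P=frame(n)[2].reshape(-1,3); C.append(P[np.linalg.norm(P-w,axis=1)<.16])
C=np.vstack(C); C=C[C[:,2]>.1]; L=(C-w)@A
print('w',w,'axes',A.T)
for lo in np.arange(-.12,.12,.02):
    m=L[(L[:,2]>lo)&(L[:,2]<lo+.02)]
    if len(m)>5: print(round(lo,2),len(m),m.min(0),m.max(0))
for pz in(-.103,-.165):
  for pit in(10,):
    p,M=fk.pose(pz,-.004,.13,0,pit,-1); q2=fk.ik(p,M,q,fk.K).x; _,_,w2,_=fk.fk(q2,fk.K)
    F=R.from_euler('z',q2[0])*R.from_euler('y',q2[1]+q2[2])*R.from_euler('z',q2[3]); B=F.as_matrix()
    W=w2+L@B.T; near=(abs(W[:,0]-.576)<.055)&(abs(W[:,1]+.416)<.05)
    print(pz,q2,'w',w2,'axes',B.T.tolist(),'visible minz',W[:,2].min(), W[near][:,2].min() if near.any() else None)
    # solid: mirror cloud across axis-symmetric planes (both signs of x,y)
    for sx in(1,-1):
      for sy in(1,-1):
        m=L[L[:,2]>-.05]*[sx,sy,1]; W=w2+m@B.T; near=(abs(W[:,0]-.576)<.055)&(abs(W[:,1]+.416)<.05); print(sx,sy,W[:,2].min(),W[near][:,2].min() if near.any() else None)
"
```

```text
w [ 0.5425 -0.4732  0.2298] axes [[ 0.3961  0.7784 -0.4871]
 [ 0.7252  0.0602  0.6859]
 [ 0.5632 -0.6249 -0.5406]]
-0.12 655 [-0.0432 -0.0561 -0.12  ] [ 0.1197  0.0591 -0.1001]
-0.1 841 [-0.0433 -0.056  -0.1   ] [ 0.1315  0.0587 -0.08  ]
-0.08 1404 [-0.0448 -0.0569 -0.08  ] [ 0.1428  0.0602 -0.06  ]
-0.06 1562 [-0.0451 -0.0563 -0.0599] [ 0.1516  0.0592 -0.04  ]
-0.04 1636 [-0.0455 -0.0565 -0.04  ] [ 0.1432  0.0609 -0.02  ]
-0.02 1120 [-0.0464 -0.0562 -0.02  ] [ 0.0974  0.0612 -0.    ]
0.0 828 [-0.045  -0.0586  0.    ] [0.0648 0.0625 0.02  ]
0.02 351 [-0.0388 -0.053   0.02  ] [0.0321 0.0624 0.0397]
-0.103 [-0.7706  0.8723  1.3744  0.9676  1.9579  0.7107] w [ 0.5474 -0.4114  0.1894] axes [[0.3190380483557484, 0.8380574484701838, -0.44257704048560975], [0.7647975911593364, 0.04813848149827188, 0.6424697122479142], [0.5597315144408364, -0.543454137589076, -0.6255863106551182]] visible minz 0.14523212886338446 0.1459521698586217
1 1 0.14523212886338446 0.1459521698586217
1 -1 0.12306731009502937 0.12306731009502937
-1 1 0.12347984746955777 0.12347984746955777
-1 -1 0.12079093854071275 0.12079093854071275
-0.165 [-0.8376  0.9241  1.2685  0.9329  2.0328  0.7249] w [ 0.5421 -0.4731  0.1894] axes [[0.3648046454801228, 0.7953885506191007, -0.4840192394731521], [0.7556595066335112, 0.05078400525454976, 0.6529928750336446], [0.5439634920383177, -0.6039685739791042, -0.5825166787098264]] visible minz 0.13750468237258984 0.1516457051926582
1 1 0.13750468237258984 0.1516457051926582
1 -1 0.12295739930030401 0.1252571353812728
-1 1 0.12333041101706452 0.12448423418804987
-1 -1 0.12059201358465958 0.12168341903247702
```

Top crop (side view): the yoke hangs above the dog, which sits at about (232,205). Bottom crop (scene view): the jaws point at the tray's overhanging edge at about (190,405). The cloud check gives the wrist about 3 cm clearance over the dog, so I move in.

>>> move_arm(
  gripper=[0.3, 0.3, 0.3, 0.3, 0.3],
  linear=[
    [0, 0.02, 0.003],
    [0, 0.038, 0.006],
    [0, 0.034, 0.025],
    [0, 0.03, 0.045],
    [0, 0.027, 0.064],
  ],
  rotation=[
    [0, 0, 0],
    [0, 0, 0],
    [0, 0, 0],
    [0, 0, 0],
    [0, 0, 0],
  ],
)

```text
clock: 9.02
tcp_pos: [0.5758, -0.0775, 0.1324]
tool_rot: [0.765, -0.032, 0.027, -0.642]
force: [0.1, 0.1, -0.4]
width: 0.0615
grip_force: 0.0
```

```bash
python3 -c "
from h import *
to(-.106,-.004,.131,0,10,-1); tray('scene',hi=.13); i=frame('scene')[0][150:280,220:400]
cv2.imwrite('pics/s4.png',cv2.resize(i,None,fx=3,fy=3)[:,:,::-1])"
```

```text
t 9.03 tcp [ 0.5758 -0.0775  0.1324] riser xy -0.10453149428997577 -0.003785325052733183 F [ 0.1291  0.1192 -0.3561] M [-0.4439  0.2235  0.0457] w 0.06145945880965697 g 0.0
tool axes x,y,z [[0.996, -0.084, 0.0], [-0.014, -0.173, -0.985], [0.083, 0.981, -0.174]] j [-0.7722  0.8697  1.3724  0.9669  1.9624  0.7131]
-> lin [ 0.0002  0.0017 -0.0012] rot [-0.0024  0.0739  0.0349]
scene tray in riser ((-0.08361057192087173, -0.004773087799549103), (0.15483391284942627, 0.11323180794715881), 89.94615173339844) box [[-0.14030000567436218, -0.08209999650716782], [-0.02710000053048134, -0.08219999819993973], [-0.026900000870227814, 0.07259999960660934], [-0.14020000398159027, 0.07270000129938126]] 1394 z [0.1227 0.1259 0.1285]
```

View pics/s4.png

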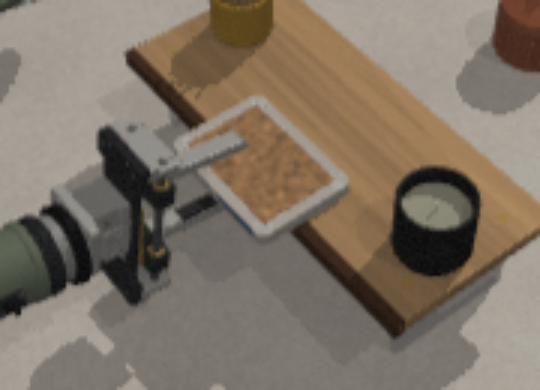

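The image shows the jaws straddling the overhanging edge of the tray, upper finger at (215,150) and lower at (195,208). I close slowly at a low grip.

>>> move_arm(
  gripper=[0.1, -0.1, -0.2, -0.3, -0.4],
  linear=[
    [0, 0.001, -0.001],
    [0, 0.001, -0.001],
    [0, 0.001, -0.001],
    [0, 0.001, -0.001],
    [0, 0.001, -0.001],
  ],
  rotation=[
    [0, 0, 0],
    [0, 0, 0],
    [0, 0, 0],
    [0, 0, 0],
    [0, 0, 0],
  ],
  squeeze=10,
)

```text
clock: 9.75
tcp_pos: [0.5756, -0.081, 0.131]
tool_rot: [0.765, -0.033, 0.028, -0.642]
force: [-0.4, -2.4, -1.8]
width: 0.0292
grip_force: 0.8
```

>>> move_arm(
  gripper=[-0.45, -0.5, -0.55, -0.6, -0.65],
  linear=[
    [0, 0, 0],
    [0, 0, 0],
    [0, 0, 0],
    [0, 0, 0],
    [0, 0, 0],
  ],
  rotation=[
    [0, 0, 0],
    [0, 0, 0],
    [0, 0, 0],
    [0, 0, 0],
    [0, 0, 0],
  ],
)

```text
clock: 10.38
tcp_pos: [0.5756, -0.0806, 0.1312]
tool_rot: [0.765, -0.033, 0.027, -0.642]
force: [-0.4, -0.4, -1.2]
width: 0.0166
grip_force: 0.7
```

```bash
python3 -c "
from h import *
st(); p,d,P,ray,e=frame('scene'); i=p[150:280,220:400]
cv2.imwrite('pics/s5.png',cv2.resize(i,None,fx=3,fy=3)[:,:,::-1])
Q=(P-O); rx=Q@RX; ry=Q@RY
for a in np.arange(-.15,-.02,.01):
    m=(abs(rx-a)<.005)&(abs(ry+.004)<.07)&(abs(ry+.004)>.03)&(P[...,2]>.08)&(P[...,2]<.17)
    if m.sum()>5: print(round(a,3),m.sum(),np.median(P[m][:,2]))
"
```

```text
t 10.38 tcp [ 0.5756 -0.0806  0.1312] riser xy -0.10768902490572674 -0.0038549350294538095 F [-0.4099 -0.4296 -1.2008] M [-0.7488  0.2345 -0.0013] w 0.016628567530840566 g 0.7441132329404354
tool axes x,y,z [[0.996, -0.085, 0.0], [-0.015, -0.173, -0.985], [0.084, 0.981, -0.174]] j [-0.776   0.8738  1.3675  0.9648  1.9646  0.7126]
-0.13 115 0.13963631832364098
-0.12 71 0.1411433920602302
-0.11 69 0.13953394896929927
-0.1 73 0.13791727839338053
-0.09 71 0.13656310427089358
-0.08 68 0.13462361856623323
-0.07 65 0.13335188381243313
-0.06 64 0.13156990160364762
-0.05 65 0.13000743446928542
-0.04 64 0.12851320724697002
-0.03 62 0.12700448968240075
```

>>> move_arm(
  gripper=[-0.64, -0.64, -0.7, -0.8, -0.8],
  linear=[
    [0, 0, 0.002],
    [0, 0, 0.004],
    [0, 0, 0.004],
    [0, 0, 0.004],
    [0, 0, 0.004],
  ],
  rotation=[
    [0, 0, 0],
    [0, 0, 0],
    [0, 0, 0],
    [0, 0, 0],
    [0, 0, 0],
  ],
  squeeze=15,
)

```text
clock: 11.05
tcp_pos: [0.5759, -0.0764, 0.1307]
tool_rot: [0.765, -0.032, 0.027, -0.643]
force: [-0.1, 1.1, -0.3]
width: 0.0147
grip_force: 14.9
```

>>> move_arm(
  gripper=[-1, -1, -1],
  linear=[
    [0, -0.002, 0],
    [0, -0.004, 0],
    [0, -0.006, 0],
  ],
  rotation=[
    [0, 0, 0],
    [0, 0, 0],
    [0, 0, 0],
  ],
  squeeze=60,
)

```text
clock: 11.42
tcp_pos: [0.576, -0.0759, 0.1359]
tool_rot: [0.766, -0.033, 0.027, -0.642]
force: [-0.4, -0.1, -3.1]
width: 0.0146
grip_force: 60.0
```

```bash
python3 -c "
from h import *
st()"
```

```text
t 11.43 tcp [ 0.576  -0.0759  0.1359] riser xy -0.10295880282908718 -0.0038555353445535907 F [-0.4235 -0.0988 -3.0921] M [-1.0939  0.2407 -0.0286] w 0.01462482086435668 g 59.998812675476074
tool axes x,y,z [[0.996, -0.085, -0.001], [-0.015, -0.174, -0.985], [0.084, 0.981, -0.175]] j [-0.7706  0.8614  1.3774  0.9692  1.9613  0.7179]
```

>>> move_arm(
  gripper=[-1, -1, -1, -1, -1],
  linear=[
    [0, -0.025, -0.004],
    [0, -0.055, -0.01],
    [0, -0.09, -0.016],
    [0, -0.12, -0.021],
    [0, -0.14, -0.025],
  ],
  rotation=[
    [0, 0, 0],
    [0, 0, 0],
    [0, 0, 0],
    [0, 0, 0],
    [0, 0, 0],
  ],
)

```text
clock: 12.05
tcp_pos: [0.5761, -0.0762, 0.2798]
tool_rot: [0.766, -0.032, 0.028, -0.642]
force: [0.3, -0.1, -2.8]
width: 0.0142
grip_force: 60.0
```

>>> move_arm(
  gripper=[-1, -1, -1, -1, -1],
  linear=[
    [0, 0, 0],
    [0, 0, 0],
    [0, 0, 0],
    [0, 0, 0],
    [0, 0, 0],
  ],
  rotation=[
    [0, 0, -5],
    [0, 0, -14],
    [0, 0, -23],
    [0, 0, -32],
    [0, 0, -40],
  ],
)

```text
clock: 12.68
tcp_pos: [0.5758, -0.076, 0.278]
tool_rot: [0.73, 0.232, 0.246, -0.594]
force: [-0.0, 0.8, -2.9]
width: 0.0145
grip_force: 60.0
```

>>> move_arm(
  gripper=[-1, -1, -1, -1, -1],
  linear=[
    [0, 0, 0],
    [0, 0, 0],
    [0, 0, 0],
    [0, 0, 0],
    [0, 0, 0],
  ],
  rotation=[
    [0, 0, -10],
    [0, 0, -20],
    [0, 0, -30],
    [0, 0, -40],
    [0, 0, -50],
  ],
)

```text
clock: 13.3
tcp_pos: [0.5758, -0.076, 0.278]
tool_rot: [0.563, 0.519, 0.474, -0.434]
force: [0.6, 0.7, -2.7]
width: 0.0142
grip_force: 60.0
```

>>> move_arm(
  gripper=[-1, -1, -1, -1, -1],
  linear=[
    [0, 0, 0],
    [0, 0, 0],
    [0, 0, 0],
    [0, 0, 0],
    [0, 0, 0],
  ],
  rotation=[
    [0, 0, -10],
    [0, 0, -20],
    [0, 0, -30],
    [0, 0, -40],
    [0, 0, -50],
  ],
)

```text
clock: 13.92
tcp_pos: [0.5758, -0.076, 0.278]
tool_rot: [0.291, 0.709, 0.613, -0.193]
force: [0.6, 0.9, -2.8]
width: 0.0145
grip_force: 60.0
```

>>> move_arm(
  gripper=[-1, -1, -1, -1, -1],
  linear=[
    [0, 0, 0],
    [0, 0, 0],
    [0, 0, 0],
    [0, 0, 0],
    [0, 0, 0],
  ],
  rotation=[
    [0, 0, -10],
    [0, 0, -20],
    [0, 0, -30],
    [0, 0, -36],
    [0, 0, -40],
  ],
)

```text
clock: 14.55
tcp_pos: [0.5758, -0.076, 0.278]
tool_rot: [0.032, 0.765, 0.642, 0.028]
force: [-0.3, -0.7, -3.1]
width: 0.0145
grip_force: 59.9
```

```bash
cat >> h.py <<'E'
def held(f):
    s,M,t=st(); C=[]
    for n in('scene','side'):
        p,d,P,ray,e=frame(n); L=(P-t)@M   # tool coords
        if n=='scene': cv2.imwrite(f,cv2.resize(p[110:280,200:420],None,fx=3,fy=3)[:,:,::-1])
        m=(L[...,2]>-.045)&(L[...,2]<.13)&(abs(L[...,0])<.09)&(abs(L[...,1])<.05)&~((L[...,2]<.003)&(abs(L[...,0])<.018)); C.append(L[m]); print(n,m.sum())
    C=np.vstack(C); b=C[C[:,2]>.004]
    c,*_=np.linalg.lstsq(np.c_[b[:,0],b[:,2],np.ones(len(b))],b[:,1],rcond=None)
    r=cv2.minAreaRect(C[abs(C[:,1])<.03][:,[0,2]].astype(np.float32)); print("plane y=ax+bz+c",c,"rect in tool xz",r)
E
python3 -c "
from h import *
held('pics/s6.png')"
```

```text
t 14.55 tcp [ 0.5758 -0.076   0.278 ] riser xy -0.10306947474752655 -0.0036306962212410286 F [-0.3352 -0.7339 -3.1478] M [-1.099   0.0511  0.0118] w 0.014461083203386158 g 59.94592487812042
tool axes x,y,z [[-0.996, 0.085, -0.001], [0.014, 0.173, 0.985], [0.084, 0.981, -0.174]] j [-0.7709  0.6483  1.3872  1.0524  2.0712 -2.2343]
scene 1587
side 37
plane y=ax+bz+c [0.0055 0.0382 0.0017] rect in tool xz ((0.004123285412788391, 0.028593722730875015), (0.1132408082485199, 0.15415161848068237), 89.44649505615234)
```

View pics/s6.png

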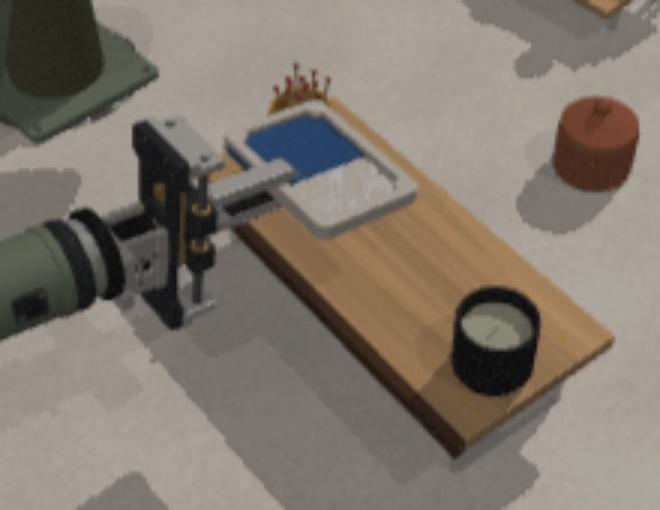

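The image shows the tray rim up (blue recess and white rim at about (320,165)) and held firmly over the riser. I lower it toward contact.

>>> move_arm(
  gripper=[-1, -1, -1, -1, -1],
  linear=[
    [0, -0.035, 0.006],
    [0, -0.07, 0.012],
    [0, -0.105, 0.018],
    [0, -0.125, 0.022],
    [0, -0.136, 0.024],
  ],
  rotation=[
    [0, 0, 0],
    [0, 0, 0],
    [0, 0, 0],
    [0, 0, 0],
    [0, 0, 0],
  ],
)

```text
clock: 15.28
tcp_pos: [0.5759, -0.0758, 0.1396]
tool_rot: [0.033, 0.765, 0.643, 0.027]
force: [-0.3, -0.2, -2.6]
width: 0.0141
grip_force: 59.9
```

>>> move_arm(
  gripper=[-1, -1, -1, -1, -1],
  linear=[
    [0, -0.0005, 0],
    [0, -0.001, 0],
    [0, -0.002, 0],
    [0, -0.003, 0.0005],
    [0, -0.003, 0.0005],
  ],
  rotation=[
    [0, 0, 0],
    [0, 0, 0],
    [0, 0, 0],
    [0, 0, 0],
    [0, 0, 0],
  ],
)

```text
clock: 15.9
tcp_pos: [0.5761, -0.076, 0.1376]
tool_rot: [0.033, 0.765, 0.642, 0.027]
force: [0.3, 0.3, -3.9]
width: 0.0147
grip_force: 59.9
```

>>> move_arm(
  gripper=[-1, -1, -1, -1, -1],
  linear=[
    [0, -0.001, 0],
    [0, -0.0015, 0],
    [0, -0.002, 0],
    [0, -0.003, 0.0005],
    [0, -0.003, 0.0005],
  ],
  rotation=[
    [0, 0, 0],
    [0, 0, 0],
    [0, 0, 0],
    [0, 0, 0],
    [0, 0, 0],
  ],
)

```text
clock: 16.52
tcp_pos: [0.576, -0.0759, 0.1343]
tool_rot: [0.033, 0.765, 0.642, 0.027]
force: [0.2, -0.9, -2.7]
width: 0.0149
grip_force: 59.9
```

>>> move_arm(
  gripper=[-1, -1, -1, -1, -1],
  linear=[
    [0, -0.0005, 0],
    [0, -0.001, 0],
    [0, -0.0015, 0],
    [0, -0.002, 0],
    [0, -0.002, 0],
  ],
  rotation=[
    [0, 0, 0],
    [0, 0, 0],
    [0, 0, 0],
    [0, 0, 0],
    [0, 0, 0],
  ],
)

```text
clock: 17.15
tcp_pos: [0.576, -0.0763, 0.1325]
tool_rot: [0.033, 0.765, 0.642, 0.027]
force: [-0.8, 0.9, -3.4]
width: 0.0144
grip_force: 60.0
```

```bash
cat >> h.py <<'E'
def prof():
    p,d,P,ray,e=frame('scene'); Q=(P-O); rx=Q@RX; ry=Q@RY; o=[]
    for a in np.arange(-.15,0,.01):
        m=(abs(rx-a)<.005)&(abs(ry+.004)<.072)&(abs(ry+.004)>.03)&(P[...,2]>.08)&(P[...,2]<.17)
        if m.sum()>5: o.append((round(a,2),round(float(np.median(P[m][:,2])),4),round(float(np.percentile(P[m][:,2],92)),4)))
    print(o)
E
python3 -c "
from h import *
st();prof()"
```

```text
t 17.15 tcp [ 0.576  -0.0763  0.1325] riser xy -0.1033695808943363 -0.003831594135905424 F [-0.8106  0.8562 -3.3656] M [-0.934   0.0598 -0.0196] w 0.014359645019762574 g 59.95758354663849
tool axes x,y,z [[-0.996, 0.085, -0.0], [0.015, 0.173, 0.985], [0.084, 0.981, -0.173]] j [-0.7711  0.8685  1.3748  0.9683  1.9607 -2.4282]
[(np.float64(-0.13), 0.1389, 0.1449), (np.float64(-0.12), 0.1433, 0.1453), (np.float64(-0.11), 0.1374, 0.1428), (np.float64(-0.1), 0.1338, 0.139), (np.float64(-0.09), 0.1325, 0.1371), (np.float64(-0.08), 0.1307, 0.1358), (np.float64(-0.07), 0.1288, 0.1344), (np.float64(-0.06), 0.1273, 0.1332), (np.float64(-0.05), 0.1256, 0.1303), (np.float64(-0.04), 0.1241, 0.1302), (np.float64(-0.03), 0.1259, 0.1292), (np.float64(-0.02), 0.1251, 0.1284), (np.float64(-0.01), 0.1113, 0.1129)]
```

>>> move_arm(
  gripper=[-1, -1, -1, -1, -1],
  linear=[
    [0, -0.0004, 0],
    [0, -0.0008, 0],
    [0, -0.0012, 0],
    [0, -0.0016, 0],
    [0, -0.0016, 0],
  ],
  rotation=[
    [0, 0, 0],
    [0, 0, 0],
    [0, 0, 0],
    [0, 0, 0],
    [0, 0, 0],
  ],
)

```text
clock: 17.82
tcp_pos: [0.576, -0.0766, 0.1316]
tool_rot: [0.032, 0.765, 0.643, 0.028]
force: [0.4, -0.7, 2.6]
width: 0.0145
grip_force: 60.0
```

```bash
python3 -c "
from h import *
st()"
```

```text
t 17.82 tcp [ 0.576  -0.0766  0.1316] riser xy -0.10359902155954635 -0.0038440901238067544 F [ 0.367  -0.7128  2.5667] M [ 0.3352 -0.0837  0.0045] w 0.014526443677083733 g 59.999311566352844
tool axes x,y,z [[-0.996, 0.085, -0.001], [0.014, 0.172, 0.985], [0.084, 0.982, -0.172]] j [-0.7714  0.871   1.3737  0.9683  1.9611 -2.43  ]
```

>>> move_arm(
  gripper=[-1, -0.67, -0.65, -0.62, -0.58],
  linear=[
    [0, 0, 0],
    [0, 0, 0],
    [0, 0, 0],
    [0, 0, 0],
    [0, 0, 0],
  ],
  rotation=[
    [0, 0, 0],
    [0, 0, 0],
    [0, 0, 0],
    [0, 0, 0],
    [0, 0, 0],
  ],
  squeeze=8,
)

```text
clock: 18.45
tcp_pos: [0.576, -0.0767, 0.1307]
tool_rot: [0.033, 0.765, 0.642, 0.027]
force: [0.5, 0.0, -1.6]
width: 0.0195
grip_force: 0.8
```

>>> move_arm(
  gripper=[-0.54, -0.5, -0.46, -0.42, -0.38],
  linear=[
    [0, 0, 0],
    [0, 0, 0],
    [0, 0, 0],
    [0, 0, 0],
    [0, 0, 0],
  ],
  rotation=[
    [0, 0, 0],
    [0, 0, 0],
    [0, 0, 0],
    [0, 0, 0],
    [0, 0, 0],
  ],
)

```text
clock: 19.08
tcp_pos: [0.5759, -0.0765, 0.1308]
tool_rot: [0.033, 0.765, 0.642, 0.027]
force: [0.5, 1.7, -1.7]
width: 0.0287
grip_force: 0.7
```

```bash
python3 -c "
from h import *
st();prof()"
```

```text
t 19.07 tcp [ 0.5759 -0.0765  0.1308] riser xy -0.10359225240451908 -0.0037813284994089543 F [ 0.4962  1.6781 -1.7148] M [-0.6506  0.1389  0.0244] w 0.028717599562850877 g 0.7220715892617591
tool axes x,y,z [[-0.996, 0.085, 0.0], [0.015, 0.173, 0.985], [0.084, 0.981, -0.174]] j [-0.7714  0.8713  1.3739  0.9671  1.9597 -2.43  ]
[(np.float64(-0.13), 0.1329, 0.1374), (np.float64(-0.12), 0.1352, 0.1371), (np.float64(-0.11), 0.1294, 0.1351), (np.float64(-0.1), 0.1279, 0.1332), (np.float64(-0.09), 0.1271, 0.1327), (np.float64(-0.08), 0.1262, 0.1313), (np.float64(-0.07), 0.1246, 0.1305), (np.float64(-0.06), 0.1241, 0.1301), (np.float64(-0.05), 0.1224, 0.1275), (np.float64(-0.04), 0.1224, 0.1282), (np.float64(-0.03), 0.1259, 0.1288), (np.float64(-0.02), 0.1258, 0.128), (np.float64(-0.01), 0.1106, 0.1132)]
```

Working as planned; continuing to open until the tray lies flat.

>>> move_arm(
  gripper=[-0.34, -0.3, -0.26, -0.22, -0.18],
  linear=[
    [0, 0, 0],
    [0, 0, 0],
    [0, 0, 0],
    [0, 0, 0],
    [0, 0, 0],
  ],
  rotation=[
    [0, 0, 0],
    [0, 0, 0],
    [0, 0, 0],
    [0, 0, 0],
    [0, 0, 0],
  ],
)

```text
clock: 19.75
tcp_pos: [0.576, -0.0766, 0.1309]
tool_rot: [0.033, 0.765, 0.642, 0.027]
force: [0.3, 0.5, -2.3]
width: 0.0385
grip_force: 0.7
```

>>> move_arm(
  gripper=[-0.14, -0.1, -0.06, -0.02, 0.02],
  linear=[
    [0, 0, 0],
    [0, 0, 0],
    [0, 0, 0],
    [0, 0, 0],
    [0, 0, 0],
  ],
  rotation=[
    [0, 0, 0],
    [0, 0, 0],
    [0, 0, 0],
    [0, 0, 0],
    [0, 0, 0],
  ],
)

```text
clock: 20.38
tcp_pos: [0.576, -0.0766, 0.1309]
tool_rot: [0.033, 0.765, 0.642, 0.027]
force: [0.5, 1.2, -1.5]
width: 0.0477
grip_force: 0.7
```

>>> move_arm(
  gripper=[0.06, 0.12, 0.2, 0.25, 0.25],
  linear=[
    [0, 0, 0],
    [0, 0, 0],
    [0, 0, 0],
    [0, 0, 0],
    [0, 0, 0],
  ],
  rotation=[
    [0, 0, 0],
    [0, 0, 0],
    [0, 0, 0],
    [0, 0, 0],
    [0, 0, 0],
  ],
)

```text
clock: 21.0
tcp_pos: [0.576, -0.0767, 0.131]
tool_rot: [0.033, 0.765, 0.642, 0.027]
force: [-0.3, 0.1, -0.2]
width: 0.0586
grip_force: 0.0
```

```bash
python3 -c "
from h import *
st();prof()"
```

```text
t 21.0 tcp [ 0.576  -0.0767  0.131 ] riser xy -0.10375784142548258 -0.0038739318232117554 F [-0.3062  0.0682 -0.2316] M [-0.458   0.0438  0.0403] w 0.05856393431940158 g 0.0
tool axes x,y,z [[-0.996, 0.085, -0.0], [0.015, 0.173, 0.985], [0.084, 0.981, -0.174]] j [-0.7715  0.8712  1.3737  0.9672  1.9598 -2.43  ]
[(np.float64(-0.13), 0.1243, 0.1273), (np.float64(-0.12), 0.1245, 0.1273), (np.float64(-0.11), 0.1205, 0.126), (np.float64(-0.1), 0.1208, 0.1266), (np.float64(-0.09), 0.1208, 0.1266), (np.float64(-0.08), 0.1206, 0.1271), (np.float64(-0.07), 0.1202, 0.1265), (np.float64(-0.06), 0.1202, 0.1261), (np.float64(-0.05), 0.1202, 0.1255), (np.float64(-0.04), 0.1211, 0.127), (np.float64(-0.03), 0.1249, 0.1273), (np.float64(-0.02), 0.125, 0.1268), (np.float64(-0.01), 0.1111, 0.1133)]
```

>>> move_arm(
  gripper=[0.25, 0.25, 0.25, 0.25, 0.25],
  linear=[
    [0, -0.003, -0.015],
    [0, -0.007, -0.04],
    [0, -0.012, -0.069],
    [0, 0.035, -0.077],
    [0, 0.08, -0.085],
  ],
  rotation=[
    [0, 0, 0],
    [0, 0, 0],
    [0, 0, 0],
    [0, 0, 0],
    [0, 0, 0],
  ],
)

```text
clock: 21.68
tcp_pos: [0.5698, -0.1477, 0.2247]
tool_rot: [0.034, 0.765, 0.643, 0.027]
force: [-0.6, -0.8, 0.8]
width: 0.0587
grip_force: 0.0
```

>>> move_arm(
  gripper=[1, 1, 1, 1, 1],
  linear=[
    [0, 0.03, -0.005],
    [0, 0.06, -0.01],
    [0, 0.09, -0.016],
    [0, 0.09, -0.016],
    [0, 0.09, -0.016],
  ],
  rotation=[
    [0, 0, 9],
    [0, 0, 18],
    [0, 0, 27],
    [0, 0, 36],
    [0, 0, 45],
  ],
)

```text
clock: 22.3
tcp_pos: [0.5699, -0.1475, 0.3164]
tool_rot: [0.325, 0.694, 0.603, -0.221]
force: [-0.5, -0.8, 0.3]
width: 0.0942
grip_force: 0.0
```

>>> move_arm(
  gripper=[1, 1, 1, 1, 1],
  linear=[
    [0, 0, 0],
    [0, 0, 0],
    [0, 0, 0],
    [0, 0, 0],
    [0, 0, 0],
  ],
  rotation=[
    [0, 0, 9],
    [0, 0, 18],
    [0, 0, 27],
    [0, 0, 36],
    [0, 0, 45],
  ],
)

```text
clock: 22.92
tcp_pos: [0.5698, -0.1474, 0.3158]
tool_rot: [0.566, 0.517, 0.472, -0.436]
force: [0.1, 1.2, 0.3]
width: 0.094
grip_force: 0.0
```

>>> move_arm(
  gripper=[1, 1, 1, 1, 1],
  linear=[
    [0, 0, 0],
    [0, 0, 0],
    [0, 0, 0],
    [0, 0, 0],
    [0, 0, 0],
  ],
  rotation=[
    [0, -8, 0],
    [0, -16, 0],
    [0, -24, 0],
    [0, -32, 0],
    [0, -40, 0],
  ],
)

```text
clock: 23.55
tcp_pos: [0.57, -0.1479, 0.3165]
tool_rot: [0.693, 0.636, 0.251, -0.229]
force: [0.2, 0.2, 0.8]
width: 0.0941
grip_force: 0.0
```

>>> move_arm(
  gripper=[1, 1, 1, 1, 1],
  linear=[
    [0, 0, 0],
    [0, 0, 0],
    [0, 0, 0],
    [0, 0, 0],
    [0, 0, 0],
  ],
  rotation=[
    [0, -8, 0],
    [0, -16, 0],
    [0, -24, 0],
    [0, -32, 0],
    [0, -40, 0],
  ],
)

```text
clock: 24.18
tcp_pos: [0.5701, -0.1474, 0.3171]
tool_rot: [0.737, 0.676, -0.001, 0.002]
force: [0.4, 0.5, -0.2]
width: 0.0942
grip_force: 0.0
```

```bash
python3 -c "
from h import *
to(-.174,-.004,.117,0,90,-1)
tray('side'); tray('scene')"
```

```text
t 24.18 tcp [ 0.5701 -0.1474  0.3171] riser xy -0.17464866311472058 -0.004055358000781108 F [ 0.3699  0.4932 -0.1617] M [-0.0615  0.0856  0.0147] w 0.09421262759050199 g 0.0
tool axes x,y,z [[0.087, 0.996, -0.005], [0.996, -0.087, 0.001], [0.001, -0.005, -1.0]] j [-0.3974  0.1733  1.3534 -0.0041  1.612  -0.3109]
-> lin [ 0.0016 -0.0004  0.2001] rot [ 0.2876  0.1534 89.9313]
side tray in riser ((-0.07845297455787659, 0.0021788254380226135), (0.11699159443378448, 0.1529138833284378), 0.3571619391441345) box [[-0.13740000128746033, 0.07829999923706055], [-0.13650000095367432, -0.07460000365972519], [-0.019500000402331352, -0.0738999992609024], [-0.020400000736117363, 0.07900000363588333]] 1047 z [0.1198 0.1224 0.1277]
scene tray in riser ((-0.0787164643406868, -0.0005844011902809143), (0.11325306445360184, 0.1550491750240326), 0.11191797256469727) box [[-0.1354999989271164, 0.07680000364780426], [-0.13519999384880066, -0.07819999754428864], [-0.021900000050663948, -0.07800000160932541], [-0.022199999541044235, 0.0771000012755394]] 1190 z [0.1198 0.1224 0.1274]
```

>>> move_arm(
  gripper=[1, 1, 1, 1, 1],
  linear=[
    [0, 0, 0.05],
    [0, 0, 0.1],
    [0, 0, 0.15],
    [0, 0, 0.185],
    [0.001, 0, 0.199],
  ],
  rotation=[
    [0, 0, 0],
    [0, 0, 0],
    [0, 0, 0],
    [0, 0, 0],
    [0, 0, 0],
  ],
)

```text
clock: 24.9
tcp_pos: [0.568, -0.146, 0.1137]
tool_rot: [0.737, 0.675, -0.001, -0.003]
force: [-0.5, 0.6, 0.6]
width: 0.094
grip_force: 0.0
```

>>> move_arm(
  gripper=[1, 1, 1, 1, 1],
  linear=[
    [0.01, 0, 0],
    [0.02, 0, 0],
    [0.028, 0, 0],
    [0.036, 0, 0],
    [0.044, 0, 0],
  ],
  rotation=[
    [0, 0, 0],
    [0, 0, 0],
    [0, 0, 0],
    [0, 0, 0],
    [0, 0, 0],
  ],
)

```text
clock: 25.52
tcp_pos: [0.5748, -0.1018, 0.1181]
tool_rot: [0.736, 0.677, 0.0, 0.002]
force: [0.4, -2.8, 2.9]
width: 0.094
grip_force: 1.3
```

>>> move_arm(
  gripper=[1, 1, 1, 1, 1],
  linear=[
    [0.008, 0, 0],
    [0.016, 0, 0],
    [0.024, 0, 0],
    [0.032, 0, 0],
    [0.04, 0, 0],
  ],
  rotation=[
    [0, 0, 0],
    [0, 0, 0],
    [0, 0, 0],
    [0, 0, 0],
    [0, 0, 0],
  ],
)

```text
clock: 26.15
tcp_pos: [0.5772, -0.0611, 0.1167]
tool_rot: [0.737, 0.676, -0.0, -0.0]
force: [-0.7, -3.5, 2.1]
width: 0.0941
grip_force: 1.3
```

>>> move_arm(
  gripper=[1, 1, 1, 1, 1],
  linear=[
    [0.007, 0, 0],
    [0.013, 0, 0],
    [0.018, 0, 0],
    [0.02, 0, 0],
    [0.02, 0, 0],
  ],
  rotation=[
    [0, 0, 0],
    [0, 0, 0],
    [0, 0, 0],
    [0, 0, 0],
    [0, 0, 0],
  ],
)

```text
clock: 26.78
tcp_pos: [0.5788, -0.0412, 0.1166]
tool_rot: [0.737, 0.676, 0.0, -0.0]
force: [0.3, -0.5, 0.4]
width: 0.0941
grip_force: 0.4
```

>>> move_arm(
  gripper=[1, 1, 1, 1, 1],
  linear=[
    [-0.01, 0, 0],
    [-0.03, 0, 0],
    [-0.03, 0, -0.06],
    [-0.03, 0, -0.12],
    [-0.03, 0, -0.18],
  ],
  rotation=[
    [0, 0, 0],
    [0, 0, 0],
    [0, 0, 0],
    [0, 0, 0],
    [0, 0, 0],
  ],
)

```text
clock: 27.4
tcp_pos: [0.5759, -0.073, 0.2983]
tool_rot: [0.737, 0.676, -0.0, -0.0]
force: [0.7, 0.1, 0.2]
width: 0.0939
grip_force: 0.0
```

```bash
python3 -c "
from h import *
st();tray('side',save='pics/s7.png'); tray('scene');prof()"
```

```text
t 27.4 tcp [ 0.5759 -0.073   0.2983] riser xy -0.1000371419597983 -0.0034232570349081452 F [0.7035 0.064  0.151 ] M [-0.0565  0.0276  0.0669] w 0.09393640220346261 g 0.0
tool axes x,y,z [[0.087, 0.996, 0.0], [0.996, -0.087, -0.001], [-0.001, 0.0, -1.0]] j [-0.2752  0.1637  1.4018  0.0001  1.5767 -0.1886]
side tray in riser ((-0.00586802139878273, 0.0034056976437568665), (0.11850069463253021, 0.15220506489276886), 0.5169167518615723) box [[-0.0658000037074089, 0.07900000363588333], [-0.06440000236034393, -0.07320000231266022], [0.054099999368190765, -0.0722000002861023], [0.05270000174641609, 0.07999999821186066]] 952 z [0.1198 0.1223 0.1274]
scene tray in riser ((-0.004758059978485107, 0.0006134286522865295), (0.1557139754295349, 0.11277000606060028), 89.34979248046875) box [[-0.06199999898672104, -0.07660000026226044], [0.050700001418590546, -0.0778999999165535], [0.05249999836087227, 0.07779999822378159], [-0.06030000001192093, 0.07909999787807465]] 1116 z [0.1198 0.1225 0.1279]
[(np.float64(-0.1), 0.1055, 0.1119), (np.float64(-0.09), 0.1116, 0.1139), (np.float64(-0.08), 0.1106, 0.1132), (np.float64(-0.07), 0.1109, 0.113), (np.float64(-0.06), 0.1159, 0.1277), (np.float64(-0.05), 0.1243, 0.1269), (np.float64(-0.04), 0.1207, 0.1262), (np.float64(-0.03), 0.1206, 0.1251), (np.float64(-0.02), 0.1208, 0.126), (np.float64(-0.01), 0.1205, 0.1258)]
```

View pics/s7.png

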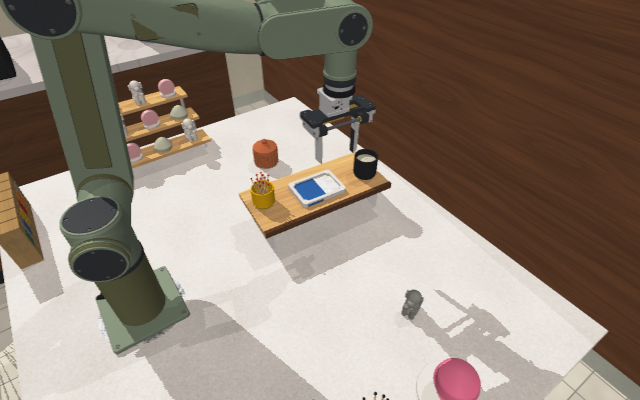

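The image shows the tray rim up, flat, centred and straight on the board at about (317,188). The candle (365,164), pot (262,192), peach jar (265,153) and dog (412,303) have not moved. I hand it in.

```bash
python3 -c "
from bench import bot
print(bot.close_job())"
```

```text
the job is handed in; nothing more can be done
None
```

The job is handed in: the tray lies rim up, flat and straight, about 5 mm off the board's centre, and the candle, match pot, peach jar and dog look unmoved; the hand-in gave no verdict.

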